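# Set the pot under the overhead stirrer

## Task

Set up the stirring hotplate: carry the steel pot by its body, upright, to the open ring at the left of the hotplate, and let go of it there with its handle pointing to the front of the hotplate. The stirrer leaves no room above the other place, so then slide the pot along the hotplate, without lifting it, until it is fully home in the fork below the stirrer, its handle still to the front, and lower the stirrer head all the way down so that the paddle stands in the pot; leave the other things where they are.

Things in the scene. Friction and masses are not known exactly. Their poses are not given: they have to be found in the camera images.
- pot: Open steel pot with a long side handle, about 0.5 kg, standing on the bare worktop at the left (a tall black imager begins at world y = +0.44 m, beside it). Round body 62 mm outside diameter (64 over the rolled rim), 70 mm high, wall 3 mm. Origin: centre of its underside; z up along its axis; the handle points along its own -x.
- pot_handle: The pot's handle, rigidly part of it; same origin and axes as the pot. Level, its middle 50 mm above the pot's underside, along the pot's -x: a steel strap 14 mm wide, 5 mm thick from 31 to 75 mm from the pot's axis, then a black grip 18 mm wide, 13 mm thick from 74 to 152 mm.
- handle_grip (a point): Point inside the black grip of the pot's handle, 120 mm from the pot's axis, 50 mm above the pot's underside.
- hotplate: Slim two-place hotplate, fixed to the worktop: 150 mm deep (its x, away from the robot), 290 mm wide (its y, to the left), flat black top 30 mm above the worktop. Origin: centre of its underside. Two places 150 mm apart are marked by thin printed rings. A 13 mm stand rod rises to 296 mm above the worktop at x = +55, y = -75 mm.
- loading_ring (a point): Centre of the left, open ring, on the hotplate's top, at x = -20, y = +75 mm of the hotplate. The inner ring is 69 mm across, a little larger than the pot.
- fork_centre (a point): Centre of the right place, on the top, at x = -20, y = -75 mm of the hotplate, below the stirrer. Round it stands a low U-shaped fork of 10 mm round bar (6 to 16 mm above the top), 66 mm wide inside, closed by a half circle about this point on the right (-y), open to the left; its mouth flares from 40 mm left of this point to 88 mm wide at 62 mm. Pot home: bottomed in it, axis within 2 mm.
- stirrer_head (a joint): How far the stirrer head is down its rod (m): 0 top, 0.055 stop; starts at most 0.008. Held by friction, no spring: stays where left, sinks under 4 to 6 N on its knob. At 0 the paddle (46 mm across) hangs 18 mm above the pot's rim; at 0.055 it is inside and the clear cover (72 mm) hangs 1.5 mm over the rim. A pot over 5 mm off centre blocks it.
- knob_top (a point): Top centre of the black knob (29 mm across, 14 mm high) on the stirrer motor (49 mm across), on the shaft axis above the fork centre; 221 mm above the hotplate's top at joint 0; goes straight down with the head.
- tip_box: Bystander, to be left alone: white pipette-tip box with a blue rack of yellow tips, 76 x 119 x 62 mm, behind the pot. Origin: centre of its underside.
- bottle: Bystander, to be left alone: small clear bottle with a screw cap, 56 mm across, 104 mm tall, behind the pot. Origin: centre of its underside.
- petri_dish: Bystander, to be left alone: round flat dish, 61 mm across, 15 mm high, near the front edge. Origin: centre of its underside.
- tube_rack: Bystander, to be left alone: flat lilac tube rack, 65 x 103 x 22 mm, lying in front of the gel tank. Origin: centre of its underside.
- timer: Bystander, to be left alone: small white bench timer, 62 x 66 x 19 mm, lying near the front edge. Origin: centre of its underside.
- casting_tray: Bystander, to be left alone: long red gel casting tray, 52 x 190 x 18 mm, lying in front of the hotplate. Origin: centre of its underside.
- pipette: Bystander, to be left alone: black pipette, 233 x 95 x 28 mm, lying right of the casting tray. Origin: middle of its underside.

How it is judged:
By the outcome, as a careful person would: the job done as asked, in the order asked, and still so for the second after the job is handed in, with the robot touching nothing.
It also fails if it takes over 61 s, if anything falls off the work surface, if the arm or the gripper's body presses on something with over 40 N, if the wrist force passes 120 N, or if a joint passes its speed limit or range.

## Robot

A 6-joint arm with a two-finger parallel gripper is mounted at the origin on a cart in front of the work surface, level with it; the furniture and walls round the work are solid. World frame = base frame: x ahead of the robot, y to its left, z up, the work surface at z = 0. Lengths are in m, angles in degrees, forces in N, time in s.
With the tool pointing down it reaches from about 0.375 to 0.75 m from the base axis. Payload 9 kg.
Tool frame: the origin (TCP) lies midway between the tips of the shut fingers; the grasp point (between the pads) lies 19 mm behind it; z points along the fingers, y is the line along which they close (so a half turn about z gives the same grasp; the last joint's range is limited). The gripper opens to 85 mm and grips with 20 to 120 N. Pads are 22 mm wide; open, the fingers measure 114 mm over their backs; the gripper's body (76 mm by 85 mm) begins 54 mm behind the grasp point. The pads swing forward as they close: fully open they stand 13 mm farther back than shut.
Start: joints at [56.855, 5.964, 5.575, 89.605, 0, 77.527], TCP at [0.212, 0.561, 0.231] pointing down, gripper open.
Joint ranges: [-171.21, 171.21], [-48.23, 106.86], [-62.78, 66.21], [-105.2, 120.99], [-86.42, 89.51], [-180, 180]. Speed limits (degrees/s): [127.2, 127.2, 147.25, 180, 180, 180].

## Interface

Orientations are given as [roll, pitch, yaw] about the fixed x, y, z axes, in that order (R = Rz(yaw) Ry(pitch) Rx(roll)).
In Python, from rig import bot gives the robot as it stands.
- The arm moves only by the shell command python3 -m pendant 'ROWS' [FORCE]. ROWS is JSON, a list of rows, each a list of 3 entries, a list of its own where there are three numbers: the finger opening in mm, from 0 to 85.4, then the shift along the tool's x, y, z in units of 40 mm (1.0 is 40 mm), then the turn, a rotation vector about the tool's x, y, z in rad. In form: [[claw, [tx, ty, tz], [ax, ay, az]], ...]. A call has 1 to 20 rows; each row shifts and turns the commanded pose from where the row before left it, along the tool's axes as they then stand; what a row does not reach is not made up. A row lasts 1/10 s, in which the tool goes at most 50 mm and 8.59 degrees, less where a joint would pass 70% of its speed; a pose out of reach is approached as far as the arm can. A call is refused whole if a number of a shift passes 1 or a number of a turn 0.15, either way. A call with a gripper value outside its range is refused whole. The fingers move at their own pace and stop on an object; FORCE is the grip in N (left out, the last holds). Time passes only in rows, so rows that do not move let the fingers close. It gives the time, the measured TCP pose, the force, the opening and the grip force at its end, in the units of the state.
- bot.get_state(): the state, without advancing time (a new reading comes with each control period).
- bot.camera(name): name is "scene" or "top" or "wrist"; returns the picture (384x512x3 uint8, blue, green, red); there is no depth.
- bot.get_calibration(name): a dict with "intrinsics" (3x3 intrinsics, pixels), "position" and "attitude" of the camera in the world; the wrist camera has in their place "mount" (4x4, takes a point from camera to tool coordinates, whose origin is the TCP and whose axes are the flange's). Camera axes: x right, y down, z forward; pixel columns grow to the right and rows downward; lengths in m; the calibration is good to about 2 mm. A picture is of the moment at which its call begins: read the wrist's pose just before it. get_calibration takes no time and is no camera call.
- bot.job_done(): hands the job in; it is judged then, once.
Trained networks look in the newest picture that a camera, given by its name, has taken for a name from the list of things; names that differ only in an ending like _2 or _b are one class to them, and where a whole thing is asked for, a point or a joint stands for the part that bears it (a point fixed in the world has none). Each returns a list of dicts, best first, with "conf" (0 to 1); they miss things now and then, are a little off and sometimes report something else, mostly with a low value. They report only what shows in the picture. A call takes as long as a camera call.
- bot.spot_in(camera, target): "box" ([left, top, width, height] in pixels, round what is visible of it).
The state is a dict: "time": time; "joint_pos": joint angles; "qvel": joint speeds; "joint_efforts": joint torques, N m; "ee_pos": TCP position; "orientation": TCP orientation; "contact_force": force on the tool from outside, world axes, zero at the start; "wrist_torque": the same for the moment, N m; "opening": finger opening in m; "grip_force": force on a finger pad.
Only numpy, scipy, OpenCV 4.12 (cv2) and the standard library are available. Lean on these libraries where they do the work, as an engineer would, in place of code of your own. Each camera call takes 0.05 s, during which the arm holds its last target. There are 200 camera calls.

## Working session

There is one attempt and no reset: what is moved stays moved. The work goes in short steps, Python scripts to look and compute and a shell command to move; the robot and the scene stay as the last step left them, time stands still between calls to the robot, and variables do not carry over. Pictures are saved under pics/ and viewed, at most 10 in all, crops included, and the job is handed in when it is done.

```bash
ls; mkdir -p pics; cat > h.py <<'E'
import numpy as np,cv2
from rig import bot
from scipy.spatial.transform import Rotation as R
def cam(n):
    c=bot.get_calibration(n);K=np.array(c["intrinsics"])
    if "mount" in c:
        s=bot.get_state();T=np.eye(4);T[:3,:3]=R.from_euler("xyz",s["orientation"],degrees=True).as_matrix();T[:3,3]=s["ee_pos"]
        return K,T@np.array(c["mount"])
    return K,c
E
python3 - <<'E'
from h import *
for n in("scene","top","wrist"):
    print(n,bot.get_calibration(n))
    s=bot.get_state();im=bot.camera(n);cv2.imwrite(f"pics/{n}0.png",im)
    for t in ("pot","pot_handle","hotplate","stirrer_head","knob_top"):
        print(t,[(d["box"],round(d["conf"],2)) for d in bot.spot_in(n,t)[:2]])
print(s)
a=cv2.imread("pics/scene0.png");b=cv2.imread("pics/top0.png")
E
```

```text
pics
scene {'intrinsics': array([[442.55703788,   0.        , 248.9137465 ],
       [  0.        , 442.55703788, 190.04287546],
       [  0.        ,   0.        ,   1.        ]]), 'position': array([-0.39080835, -0.45463207,  1.29686304]), 'attitude': array([-137.06018272,   -0.58818693,  -62.29118637])}
pot [([142.1, 177.7, 40.9, 29.1], 0.64), ([158.8, 212.1, 22.1, 22.4], 0.46)]
pot_handle [([143.5, 186.0, 25.2, 18.5], 0.51), ([172.9, 151.3, 22.4, 30.0], 0.42)]
hotplate []
stirrer_head [([323.1, 181.3, 30.9, 42.0], 0.8)]
knob_top [([326.0, 179.3, 24.5, 41.3], 0.83)]
top {'intrinsics': array([[431.21057352,   0.        , 249.0009514 ],
       [  0.        , 431.21057352, 193.18762968],
       [  0.        ,   0.        ,   1.        ]]), 'position': array([0.40216762, 0.04196005, 1.35280376]), 'attitude': array([-1.75281201e+02, -1.09017376e-01, -8.91046986e+01])}
pot [([129.2, 173.9, 30.7, 61.4], 0.76)]
pot_handle [([164.2, 224.9, 19.8, 20.1], 0.69), ([131.5, 194.8, 15.9, 40.3], 0.49)]
hotplate [([280.7, 112.7, 97.4, 78.3], 0.87)]
stirrer_head [([349.8, 119.4, 27.3, 49.1], 0.61)]
k
[... 716 characters left out ...]
ad []
knob_top []
{'time': 0.6, 'joint_pos': array([5.68538415e+01, 5.96400361e+00, 5.57637838e+00, 8.96038385e+01,
       6.05962250e-04, 7.75271916e+01]), 'qvel': array([-0.08833741, -0.05453396, -0.066656  ,  0.00223849, -0.12332643,
        0.05508082]), 'joint_efforts': array([-9.15748788e-04, -5.56474721e+01,  5.03569472e+01,  3.41809728e-04,
       -3.01770206e-04, -2.45961962e-05]), 'ee_pos': array([0.21183498, 0.56141401, 0.23135008]), 'orientation': array([1.79991534e+02, 1.25198033e-03, 1.59326650e+02]), 'contact_force': array([ 0.0713933 , -1.66156519, -0.06431691]), 'wrist_torque': array([-0.02300518, -0.00022021,  0.00907512]), 'grip_force': 0.0, 'opening': 0.08540793296570764}
```

```bash
python3 - <<'E'
import cv2
a=cv2.imread("pics/top0.png")[90:290,90:440];cv2.imwrite("pics/t1.png",cv2.resize(a,(800,457),interpolation=2))
a=cv2.imread("pics/scene0.png")[110:300,120:400];cv2.imwrite("pics/s1.png",cv2.resize(a,(800,543),interpolation=2))
E
```

```text
(no output)
```

View pics/t1.png

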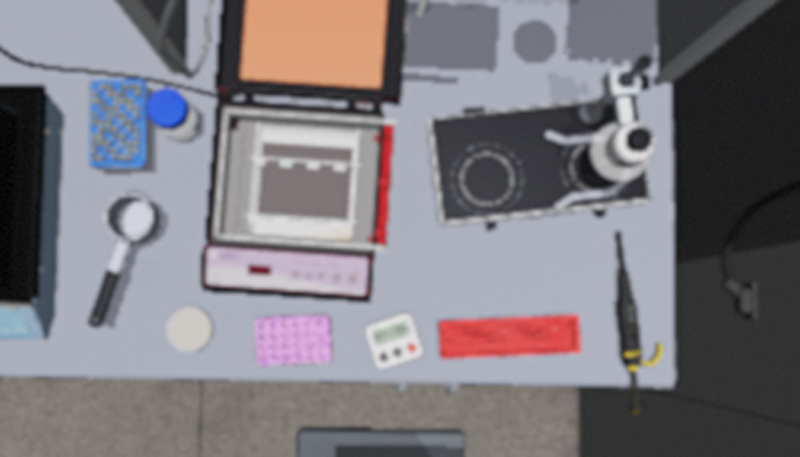

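View pics/s1.png

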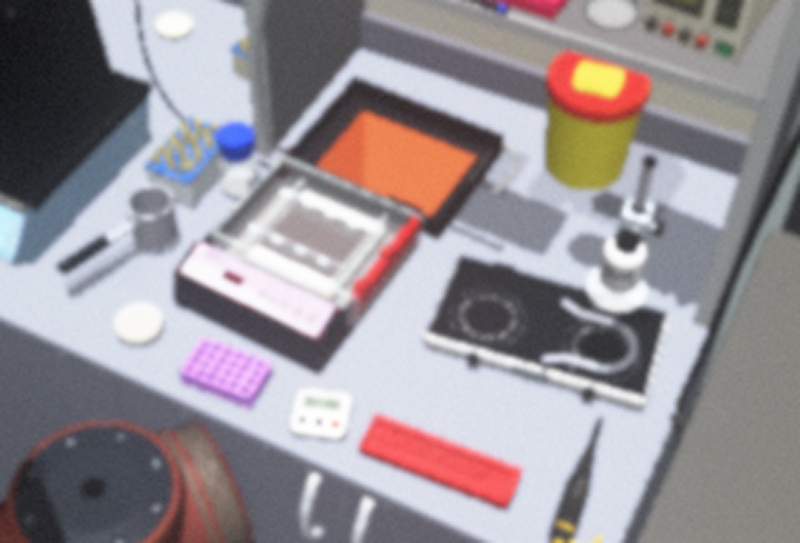

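View pics/wrist0.png

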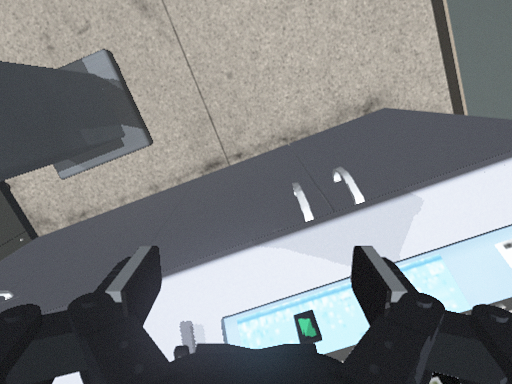

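The top view shows the pot at about (148,185) px with its handle towards front-left. The hotplate is at right, with corners about (279,142), (284,187) and (373,177), and the stirrer knob at about (370,150). In the scene view the pot rim is at about (173,181), and the wrist view shows only the front of the imager and the floor. Next I compute coarse world positions.

```bash
cat >> h.py <<'E'
def P(n,K=None,T=None):
    K,c=cam(n)
    if isinstance(c,dict):
        T=np.eye(4);T[:3,:3]=R.from_euler("xyz",c["attitude"],degrees=True).as_matrix();T[:3,3]=c["position"]
    else:T=c
    return K,T
def ray(KT,uv):
    K,T=KT;d=T[:3,:3]@np.linalg.solve(K,[uv[0],uv[1],1.]);return T[:3,3],d
def atz(KT,uv,z):
    o,d=ray(KT,uv);return o+d*(z-o[2])/d[2]
def proj(KT,X):
    K,T=KT;p=K@(T[:3,:3].T@(np.asarray(X)-T[:3,3]));return p[:2]/p[2]
def tri(obs):
    A=np.zeros((3,3));b=np.zeros(3)
    for KT,uv in obs:
        o,d=ray(KT,uv);d=d/np.linalg.norm(d);M=np.eye(3)-np.outer(d,d);A+=M;b+=M@o
    return np.linalg.solve(A,b)
def go(x,y,z,yaw):
    "total shift in the tool axes as they stand (units of 40 mm), turn about tool z (rad)"
    s=bot.get_state();Rm=R.from_euler("xyz",s["orientation"],degrees=True)
    d=np.array([x,y,z])-s["ee_pos"];Rt=R.from_euler("xyz",[180,0,yaw],degrees=True)
    rv=(Rm.inv()*Rt).as_rotvec()
    print("shift/40mm",np.round(Rm.inv().apply(d)/.04,3),"turn",np.round(rv,4),"in target axes",np.round(Rt.inv().apply(d)/.04,3))
E
python3 - <<'E'
from h import *
t,s=P("top"),P("scene")
c=lambda u,v:(u/2.2857+90,v/2.285+90)
e=lambda u,v:(u/2.857+120,v/2.857+110)
print("rim tri",tri([(t,c(132,217)),(s,e(153,203))]),"z.07",atz(t,c(132,217),.07),atz(s,e(153,203),.07))
print("handle end",atz(t,c(97,324),.05),atz(s,e(62,267),.05),tri([(t,c(97,324)),(s,e(62,267))]))
for n,a,b in (("BL",(432,120),(460,262)),("FL",(443,221),(427,335)),("FR",(648,200),(645,397)),("ring",(487,178),(488,316))):
    print(n,atz(t,c(*a),.03),atz(s,e(*b),.03),tri([(t,c(*a)),(s,e(*b))]))
print("knob",tri([(t,c(640,137)),(s,e(628,238))]),"imager front",atz(t,c(45,335),0))
for n,a in (("bottle",(168,107)),("psfront",(202,290)),("tank r",(385,245))): print(n,atz(t,c(*a),.1))
E
```

```text
rim tri [0.52839032 0.34260797 0.07187907] z.07 [0.52795344 0.3440969  0.07      ] [0.53030853 0.34271064 0.07      ]
handle end [0.38769977 0.38989357 0.05      ] [0.39251777 0.39415068 0.05      ] [0.38754292 0.38811119 0.058207  ]
BL [ 0.6708928  -0.04962972  0.03      ] [ 0.66315938 -0.05428344  0.03      ] [ 0.67335801 -0.05044631  0.01776908]
FL [ 0.53308672 -0.06583083  0.03      ] [ 0.53097056 -0.06940927  0.03      ] [ 0.53410502 -0.06707346  0.02488767]
FR [ 0.56598884 -0.34263446  0.03      ] [ 0.57038718 -0.34618409  0.03      ] [ 0.5670639  -0.34434588  0.03200396]
ring [ 0.59251842 -0.1248634   0.03      ] [ 0.59598309 -0.12515452  0.03      ] [ 0.59254584 -0.12528305  0.03357046]
knob [ 0.61265088 -0.27349956  0.23909939] imager front [0.37108351 0.4736171  0.        ]
bottle [0.66820548 0.29563817 0.1       ]
psfront [0.43331115 0.24498088 0.1       ]
tank r [0.49425134 0.01351918 0.1       ]
```

```bash
python3 - <<'E'
from h import *
go(.25,.36,.26,161.5); a=np.array([.528,.344,.26])-[.25,.36,.26]
print(R.from_euler("xyz",[180,0,161.5],degrees=True).inv().apply(a)/.04)
E
```

```text
shift/40mm [-2.671 -4.374 -0.716] turn [ 0.0001  0.0001 -0.0379] in target axes [-2.503 -4.472 -0.716]
[-6.71777127e+00  1.82593790e+00  2.23612900e-16]
```

```bash
python3 -m pendant '[[85,[-0.4,-0.75,-0.12],[0,0,0]],[85,[-0.4,-0.75,-0.12],[0,0,0]],[85,[-0.4,-0.75,-0.12],[0,0,0]],[85,[-0.5,-0.75,-0.12],[0,0,0]],[85,[-0.5,-0.75,-0.12],[0,0,0]],[85,[-0.5,-0.65,-0.12],[0,0,-0.038]],[85,[-0.84,0.23,0],[0,0,0]],[85,[-0.84,0.23,0],[0,0,0]],[85,[-0.84,0.23,0],[0,0,0]],[85,[-0.84,0.23,0],[0,0,0]],[85,[-0.84,0.23,0],[0,0,0]],[85,[-0.84,0.23,0],[0,0,0]],[85,[-0.84,0.23,0],[0,0,0]],[85,[-0.84,0.23,0],[0,0,0]],[85,[0,0,0],[0,0,0]],[85,[0,0,0],[0,0,0]]]' 60
python3 - <<'E'
from h import *
KT=P("wrist");np.savez("v1.npz",K=KT[0],T=KT[1])
im=bot.camera("wrist");cv2.imwrite("pics/w1.png",im)
for t in ("pot","pot_handle"): print(t,bot.spot_in("wrist",t)[:2])
s=bot.get_state();print(s["ee_pos"],s["orientation"],s["time"],s["contact_force"])
E
```

```text
time: 2.5
ee_pos: [0.5292, 0.3428, 0.2594]
orientation: [-180.0, -0.1, 161.5]
contact_force: [0.2, -0.4, 0.6]
opening: 0.0851
grip_force: 0.0
pot [{'box': [234.6, 9.0, 59.8, 187.8], 'conf': 0.87}]
pot_handle []
[0.5281829  0.34348786 0.26080473] [1.79966867e+02 2.54020839e-02 1.61549308e+02] 2.65 [ 0.19253786 -0.31192857  0.29044235]
```

View pics/w1.png

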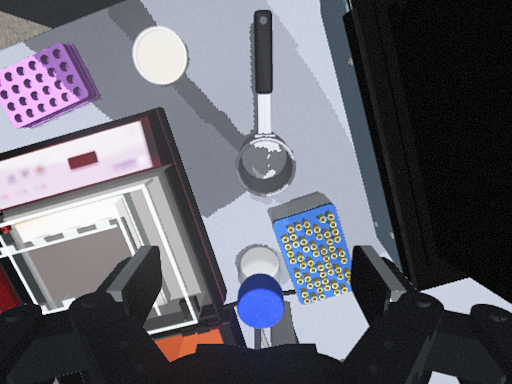

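The wrist view shows the pot rim at about (265,163), the handle running straight up the picture to (263,11), and the tip box and bottle behind. I take a second view lower down, with a contour fit of the rim.

```bash
python3 - <<'E'
from h import *
d=np.load("v1.npz");KT=(d["K"],d["T"])
for c in((265.5,163),(265.5,165)):
    print(atz(KT,c,.07))
a=atz(KT,(262.7,12),.052);b=atz(KT,(265,100),.052);print("handle end",a,b,np.degrees(np.arctan2(*(b-a)[1::-1])))
print("widths",atz(KT,(236,164),.07)-atz(KT,(295,164),.07))
X=atz(KT,(265.5,164),.07)
go(X[0],X[1],.16,161.5)
E
```

```text
[0.52806025 0.35368361 0.07      ]
[0.53008468 0.35302413 0.07      ]
handle end [0.38901009 0.39664893 0.052     ] [0.46797738 0.37323688 0.052     ] -16.513923859863784
widths [-0.01960804 -0.05853556  0.        ]
shift/40mm [0.058 0.24  2.52 ] turn [0.0006 0.0004 0.0009] in target axes [0.057 0.241 2.52 ]
```

```bash
python3 -m pendant '[[85,[0.06,0.24,0.6],[0,0,0]],[85,[0,0,0.6],[0,0,0]],[85,[0,0,0.6],[0,0,0]],[85,[0,0,0.5],[0,0,0]],[85,[0,0,0],[0,0,0]],[85,[0,0,0],[0,0,0]]]'
python3 - <<'E'
from h import *
KT=P("wrist");np.savez("v2.npz",K=KT[0],T=KT[1])
im=bot.camera("wrist");cv2.imwrite("pics/w2.png",im)
print(bot.spot_in("wrist","pot")[:1])
a=cv2.imread("pics/w1.png")[120:210,215:315];b=im[0:260,150:370]
cv2.imwrite("pics/w12.png",np.hstack([cv2.resize(a,(400,360),interpolation=2),cv2.resize(b[:,:],(400,473))[:360]]))
E
```

```text
time: 3.25
ee_pos: [0.5292, 0.3533, 0.1692]
orientation: [180.0, 0.0, 161.5]
contact_force: [-1.1, -0.3, 0.5]
opening: 0.0849
grip_force: 0.0
[{'box': [213.1, 1.1, 85.6, 234.6], 'conf': 0.76}]
```

View pics/w12.png

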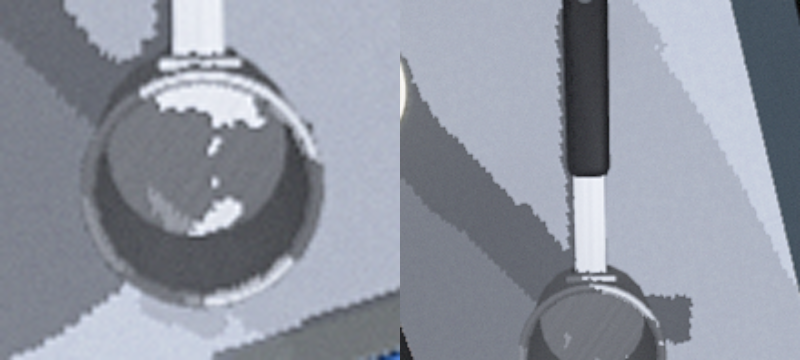

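View 1 puts the rim centre at (265.6,166.8), 60 px wide. View 2 puts it at about (255.6,197.5), 80 px wide, with the handle at columns 250–262.

```bash
python3 - <<'E'
from h import *
V=[(lambda d:(d["K"],d["T"]))(np.load(f"v{i}.npz")) for i in(1,2)]
c=[(265.6,166.8),(255.6,197.5)]
X=tri(list(zip(V,c)));print(X,[atz(v,p,.07) for v,p in zip(V,c)])
s=1.818
a=atz(V[1],(187/s+150,30/s),.0565);b=atz(V[1],(188.5/s+150,170/s),.0565);print("handle",a,b,np.degrees(np.arctan2(*(b-a)[1::-1])))
print("full",np.degrees(np.arctan2(*(atz(V[1],c[1],.07)-a)[1::-1])))
print("grip width",np.linalg.norm(atz(V[1],(165/s+150,80/s),.0565)-atz(V[1],(208/s+150,80/s),.0565)))
X=atz(V[1],c[1],.07)
go(X[0],X[1],.019,162)
E
```

```text
[0.52789669 0.35342424 0.08941345] [array([0.53194616, 0.35252804, 0.07      ]), array([0.53384296, 0.35159148, 0.07      ])]
handle [0.409178  0.3911274 0.0565   ] [0.4590796  0.37500418 0.0565    ] -17.9056529985181
full -17.59576888870772
grip width 0.017196257929412585
shift/40mm [-0.094 -0.022  3.781] turn [ 0.0018  0.002  -0.0083] in target axes [-0.101 -0.016  3.781]
```

```bash
python3 -m pendant '[[85,[-0.09,-0.02,0.3],[0,0,-0.012]],[85,[0,0,0.6],[0,0,0]],[85,[0,0,0.6],[0,0,0]],[85,[0,0,0.6],[0,0,0]],[85,[0,0,0.6],[0,0,0]],[85,[0,0,0.6],[0,0,0]],[85,[0,0,0.43],[0,0,0]],[85,[0,0,0],[0,0,0]],[60,[0,0,0],[0,0,0]],[55,[0,0,0],[0,0,0]],[55,[0,0,0],[0,0,0]],[55,[0,0,0],[0,0,0]],[55,[0,0,0],[0,0,0]],[55,[0,0,0],[0,0,0]]]' 60
```

```text
time: 4.75
ee_pos: [0.5343, 0.3517, 0.0209]
orientation: [179.9, 0.1, 162.2]
contact_force: [0.8, 0.1, 5.7]
opening: 0.062
grip_force: 67.0
```

```bash
python3 -m pendant '[[55,[0,0,-0.3],[0,0,0]],[55,[0,0,-0.7],[0,0,0]],[55,[0,0,-0.8],[0,0,0]],[55,[0,0,-0.8],[0,0,-0.06]],[55,[0,0,-0.8],[0,0,-0.1]],[55,[0,0,-0.8],[0,0,-0.1]],[55,[0,0,-0.8],[0,0,-0.1]],[55,[0,0,-0.7],[0,0,-0.07]],[55,[0,0,0],[0,0,0]],[55,[0,-0.5,0],[0,0,0]],[55,[0,-0.8,0],[0,0,0]],[55,[0,-0.9,0],[0,0,0]],[55,[0,-0.9,0],[0,0,0]],[55,[0,-0.9,0],[0,0,0]],[55,[0,-0.9,0],[0,0,0]],[55,[0,-0.9,0],[0,0,0]],[55,[0,-0.9,0],[0,0,0]],[55,[0,-0.9,0],[0,0,0]],[55,[0,-0.9,0],[0,0,0]],[55,[0,-0.9,0],[0,0,0]]]'
python3 -m pendant '[[55,[0,-0.9,0],[0,0,0]],[55,[0,-0.9,0],[0,0,0]],[55,[0,-0.6,0],[0,0,0]],[55,[0,0,0],[0,0,0]],[55,[0,0,0],[0,0,0]]]'
python3 - <<'E'
from h import *
KT=P("wrist");np.savez("v3.npz",K=KT[0],T=KT[1])
im=bot.camera("wrist");cv2.imwrite("pics/w3.png",im)
print([np.round(atz(KT,(255,r),.03),3) for r in (50,150,250)],bot.spot_in("wrist","hotplate")[:1])
cv2.imwrite("pics/w3b.png",cv2.resize(im,(800,600),interpolation=2))
E
```

```text
time: 6.75
ee_pos: [0.5768, -0.0235, 0.2448]
orientation: [179.9, -0.1, -173.3]
contact_force: [1.5, -0.3, -6.5]
opening: 0.0617
grip_force: 67.9
time: 7.25
ee_pos: [0.5883, -0.1175, 0.245]
orientation: [179.9, -0.1, -173.3]
contact_force: [0.1, 0.9, -6.5]
opening: 0.0618
grip_force: 68.2
[array([ 0.472, -0.132,  0.03 ]), array([ 0.574, -0.12 ,  0.03 ]), array([ 0.696, -0.106,  0.03 ])] []
```

View pics/w3b.png

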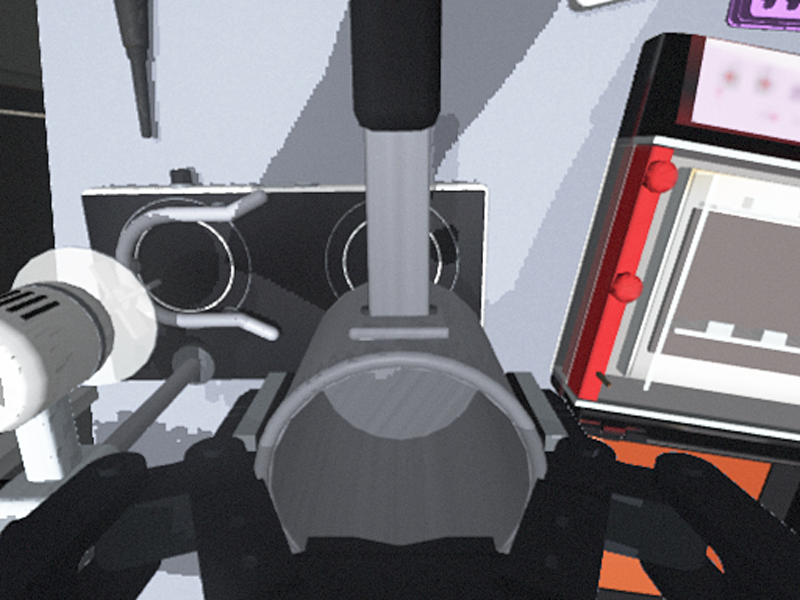

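The hotplate shows clearly. Its front edge runs (85,191)–(487,188), the loading ring is at about (392,258), the fork ring at about (184,264), and the held pot's handle points straight up the picture. I fit the hotplate pose to these.

```bash
cat > fit.py <<'E'
from h import *
from scipy.optimize import least_squares
d=np.load("v3.npz");KT=(d["K"],d["T"]);s=1.5625
def W(p,l,z=.03):
    c,q=np.cos(p[2]),np.sin(p[2]);return np.array([p[0]+c*l[0]-q*l[1],p[1]+q*l[0]+c*l[1],z])
th=np.linspace(0,2*np.pi,181)
def ext(p,c,r):
    u=np.array([proj(KT,W(p,(c[0]+r*np.cos(t),c[1]+r*np.sin(t)))) for t in th])[:,0]*s;return u.min(),u.max()
def f(p):
    e=[]
    for l,uv in (((-.075,.145),(486,188)),((-.075,-.145),(85,191))): e+=list(proj(KT,W(p,l))*s-uv)
    a=ext(p,(-.02,.075),.0345);e+=[a[0]-343,a[1]-441]
    a=ext(p,(-.02,-.075),.0345);e+=[a[0]-135,a[1]-233]
    return np.array(e)
r=least_squares(f,[.615,-.2,.11]);p=r.x
print(p[:2],np.degrees(p[2]),"res",np.round(r.fun,1))
L=W(p,(-.02,.075));F=W(p,(-.02,-.075));print("ring",L,proj(KT,L)*s,"fork",F,proj(KT,F)*s,"grip",W(p,(-.14,.075)))
# pot in hand: handle centreline, z of handle = TCP z +.03 (+ top half thickness)
zt=bot.get_state()["ee_pos"][2]+.0305
a=atz(KT,(396/s,20/s),zt+.006);b=atz(KT,(397.5/s,300/s),zt+.002)
print("handle yaw",np.degrees(np.arctan2(*(b-a)[1::-1])),"tool",bot.get_state()["orientation"])
g=atz(KT,(396/s,127/s),zt+.006); print("grip start -> pot x",g,"dist to tcp",np.linalg.norm((g-bot.get_state()["ee_pos"])[:2]))
yaw=np.degrees(p[2])+180
go(L[0],L[1],.052,yaw)
E
python3 fit.py
```

```text
[ 0.62726068 -0.19332284] 7.084783959757894 res [  6.3   0.8 -10.    0.8   1.8  -1.    2.6   0.5]
ring [ 0.59816304 -0.12136225  0.03      ] [392.42366438 266.88856967] fork [ 0.61666373 -0.27021696  0.03      ] [185.68008836 268.3685021 ] grip [ 0.47907928 -0.1361628   0.03      ]
handle yaw 6.894873044208063 tool [ 1.79931906e+02 -6.99314146e-02 -1.73182813e+02]
grip start -> pot x [ 0.5126556  -0.12724431  0.2823815 ] dist to tcp 0.07670872212031768
shift/40mm [-0.229 -0.154  4.847] turn [ 0.0012 -0.0012 -0.0047] in target axes [-0.222 -0.15   4.847]
```

```bash
python3 - <<'E'
import cv2,numpy as np
g=cv2.cvtColor(cv2.imread("pics/w3.png"),6).astype(int)
print("fork col118",[(r,g[r,116:121].max()) for r in range(115,215) if g[r,116:121].mean()>60])
for c in (224,228,231,278,280): print("load col",c,[(r,g[r,c]) for r in range(115,200) if g[r,c]>70])
E
```

```text
fork col118 [(115, np.int64(68)), (117, np.int64(108)), (118, np.int64(168)), (119, np.int64(188)), (120, np.int64(225)), (121, np.int64(255)), (122, np.int64(255)), (123, np.int64(255)), (125, np.int64(69)), (126, np.int64(111)), (127, np.int64(143)), (128, np.int64(139)), (129, np.int64(70)), (130, np.int64(67)), (132, np.int64(117)), (133, np.int64(187)), (134, np.int64(217)), (135, np.int64(230)), (136, np.int64(236)), (137, np.int64(237)), (138, np.int64(232)), (139, np.int64(222)), (140, np.int64(205)), (141, np.int64(144)), (198, np.int64(130)), (199, np.int64(162)), (200, np.int64(78)), (201, np.int64(138)), (202, np.int64(171)), (203, np.int64(195)), (204, np.int64(205)), (205, np.int64(217)), (206, np.int64(213)), (207, np.int64(205)), (208, np.int64(180)), (209, np.int64(140))]
load col 224 [(115, np.int64(136)), (116, np.int64(135)), (117, np.int64(139)), (118, np.int64(155)), (119, np.int64(190)), (120, np.int64(209)), (121, np.int64(199)), (122, np.int64(135)), (134, np.int64(88)), (135, np.int64(87)), (150, np.int64(106)), (151, np.int64(195)), (152, np.int64(200)), (1
[... 3120 characters left out ...]
4, np.int64(100)), (165, np.int64(84)), (168, np.int64(84)), (169, np.int64(91)), (170, np.int64(133)), (171, np.int64(197)), (172, np.int64(236)), (173, np.int64(251)), (174, np.int64(255)), (175, np.int64(255)), (176, np.int64(233)), (177, np.int64(191)), (178, np.int64(190)), (179, np.int64(128)), (180, np.int64(71)), (182, np.int64(77)), (183, np.int64(95)), (184, np.int64(88)), (185, np.int64(93)), (186, np.int64(93)), (187, np.int64(88)), (188, np.int64(86)), (189, np.int64(90)), (190, np.int64(91)), (191, np.int64(89)), (192, np.int64(91)), (193, np.int64(86)), (194, np.int64(90)), (195, np.int64(87)), (196, np.int64(84)), (197, np.int64(89)), (198, np.int64(84)), (199, np.int64(90))]
```

```bash
cat > fit2.py <<'E'
from h import *
from scipy.optimize import least_squares
d=np.load("v3.npz");KT=(d["K"],d["T"])
A=[(224,151.7),(228,146.8),(231,144),(224,182),(278,154.5),(278,179.7),(343/1.5625,167),(441/1.5625,167)]
B=[(118,198.7),(135/1.5625,169),(233/1.5625,169)]
LA=np.array([atz(KT,u,.03)[:2] for u in A]);LB=np.array([atz(KT,u,.03)[:2] for u in B])
def ctr(p):
    y=np.array([-np.sin(p[2]),np.cos(p[2])]);return p[:2]+.075*y,p[:2]-.075*y
def f(p):
    a,b=ctr(p);return 1e3*np.r_[np.linalg.norm(LA-a,axis=1)-p[3],np.linalg.norm(LB-b,axis=1)-p[3]]
r=least_squares(f,[.61,-.2,.12,.0345]);p=r.x;L,F=ctr(p)
print(L,F,np.degrees(p[2]),p[3],np.round(r.fun,1))
m=[atz(KT,(118,v),.041) for v in (137,205)];print("fork bars mid",(m[0]+m[1])/2,np.linalg.norm(m[0]-m[1]))
e=[atz(KT,u,.03) for u in((85/1.5625,121.5),(487/1.5625,121))];print("edge yaw",np.degrees(np.arctan2(*(e[1]-e[0])[1::-1]))-90)
yaw=np.degrees(p[2])+180
go(L[0],L[1],.052,187)
E
python3 fit2.py
```

```text
[ 0.59513523 -0.12240194] [ 0.6141169  -0.27119608] 7.269957428441075 0.034915596385321386 [-0.  -0.2 -0.2 -0.4 -0.5 -0.8  0.1  0.9  0.   0.7  0.4]
fork bars mid [ 0.61402099 -0.26670868  0.041     ] 0.0770361209236795
edge yaw 6.789135719864703
shift/40mm [-0.15  -0.171  4.847] turn [ 0.0012 -0.0012 -0.0032] in target axes [-0.144 -0.166  4.847]
```

```bash
python3 -m pendant '[[55,[-0.17,-0.17,0.2],[0,0,-0.003]],[55,[0,0,0.6],[0,0,0]],[55,[0,0,0.7],[0,0,0]],[55,[0,0,0.7],[0,0,0]],[55,[0,0,0.7],[0,0,0]],[55,[0,0,0.7],[0,0,0]],[55,[0,0,0.6],[0,0,0]],[55,[0,0,0.4],[0,0,0]],[55,[0,0,0.1],[0,0,0]],[55,[0,0,0],[0,0,0]],[55,[0,0,0],[0,0,0]]]'
```

```text
time: 8.45
ee_pos: [0.5976, -0.1238, 0.0603]
orientation: [-179.9, 0.1, -173.0]
contact_force: [0.1, 0.4, -4.8]
opening: 0.0619
grip_force: 68.3
```

```bash
python3 -m pendant '[[55,[0,0,0.03],[0,0,0]],[55,[0,0,0.03],[0,0,0]],[55,[0,0,0.02],[0,0,0]],[55,[0,0,0],[0,0,0]]]'
```

```text
time: 8.85
ee_pos: [0.5966, -0.1235, 0.0558]
orientation: [180.0, 0.0, -173.0]
contact_force: [0.1, 1.4, -6.0]
opening: 0.0618
grip_force: 68.3
```

```bash
python3 -m pendant '[[55,[0,0,0.03],[0,0,0]],[55,[0,0,0.03],[0,0,0]],[55,[0,0,0.03],[0,0,0]],[55,[0,0,0],[0,0,0]]]'
```

```text
time: 9.25
ee_pos: [0.5965, -0.1234, 0.0518]
orientation: [180.0, -0.0, -173.0]
contact_force: [-0.0, 0.2, -5.9]
opening: 0.0622
grip_force: 68.3
```

```bash
python3 -m pendant '[[55,[0,0,0.02],[0,0,0]],[55,[0,0,0.02],[0,0,0]],[55,[0,0,0],[0,0,0]]]'
```

```text
time: 9.55
ee_pos: [0.5967, -0.1235, 0.051]
orientation: [-180.0, 0.0, -173.0]
contact_force: [-2.7, 1.1, -0.3]
opening: 0.0619
grip_force: 68.6
```

```bash
python3 -m pendant '[[70,[0,0,0],[0,0,0]],[85,[0,0,0],[0,0,0]],[85,[0,0,0],[0,0,0]],[85,[0,0,0],[0,0,0]],[85,[0,0,-0.3],[0,0,0]],[85,[0,0,-0.7],[0,0,0]],[85,[0,0,-0.8],[0,0,0]],[85,[0,0,-0.8],[0,0,0]],[85,[0,0,-0.8],[0,0,0]],[85,[0,0,-0.8],[0,0,0]],[85,[0,0,-0.8],[0,0,0]],[85,[0,0,0],[0,0,0]],[85,[0,0,0],[0,0,0]]]'
python3 - <<'E'
from h import *
KT=P("wrist");np.savez("v4.npz",K=KT[0],T=KT[1])
im=bot.camera("wrist");cv2.imwrite("pics/w4.png",im)
print(bot.spot_in("wrist","pot")[:1],bot.spot_in("wrist","pot_handle")[:1])
cv2.imwrite("pics/w4b.png",cv2.resize(im,(800,600),interpolation=2))
E
```

```text
time: 10.85
ee_pos: [0.5971, -0.1237, 0.252]
orientation: [-179.9, 0.1, -173.0]
contact_force: [0.2, -0.6, 0.7]
opening: 0.0851
grip_force: 0.0
[{'box': [224.9, 2.6, 68.1, 203.2], 'conf': 0.83}] [{'box': [240.3, 0.0, 30.8, 141.2], 'conf': 0.67}]
```

View pics/w4b.png

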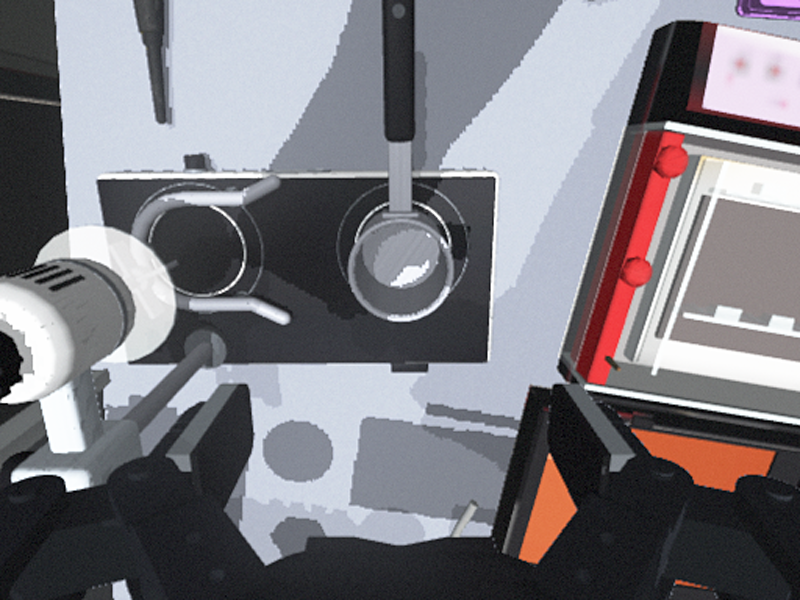

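The pot stands in the loading ring: rim centre about (401,269), ring columns 336–468, handle vertical at column 400. Now the check and the move to the handle grip.

```bash
python3 - <<'E'
from h import *
d=np.load("v4.npz");KT=(d["K"],d["T"]);s=1.5625
c=atz(KT,(401/s,269/s),.1);f=np.mean([atz(KT,(u/s,v/s),.03) for u,v in((336,245),(468,245))],0)
e=atz(KT,(399/s,5/s),.085);g=atz(KT,(399.5/s,140/s),.0865)
print("rim",c,"ring",f,"grip start",g,np.linalg.norm((g-c)[:2]),"yaw",np.degrees(np.arctan2(*(c-e)[1::-1])),np.degrees(np.arctan2(*(g-e)[1::-1])))
print("ringfront",atz(KT,(402/s,204/s),.03))
a=np.radians(7);x=np.array([np.cos(a),np.sin(a)]);q=g[:2]-x*.046;print("grip pt",q, c[:2]-x*.12)
go(q[0],q[1],.2,187)
E
```

```text
rim [ 0.59414596 -0.12355018  0.1       ] ring [ 0.59256087 -0.12293619  0.03      ] grip start [ 0.52093122 -0.13347586  0.0865    ] 0.07388447981564558 yaw 7.481820826785619 7.231004243548307
ringfront [ 0.56318786 -0.12658001  0.03      ]
grip pt [ 0.4752741  -0.13908185] [ 0.47504042 -0.13817451]
shift/40mm [ 3.044 -0.025  1.237] turn [ 0.001  -0.0016  0.    ] in target axes [ 3.046 -0.024  1.232]
```

```bash
python3 -m pendant '[[60,[0.8,0,0],[0,0,0]],[50,[0.8,0,0],[0,0,0]],[45,[0.8,0,0],[0,0,0]],[45,[0.64,0,0.3],[0,0,0]],[45,[0,-0.02,0.7],[0,0,0]],[45,[0,0,0.8],[0,0,0]],[45,[0,0,0.8],[0,0,0]],[45,[0,0,0.8],[0,0,0]],[45,[0,0,0.8],[0,0,0]],[45,[0,0,0.5],[0,0,0]],[45,[0,0,0.07],[0,0,0]],[45,[0,0,0],[0,0,0]],[45,[0,0,0],[0,0,0]]]' 30
python3 - <<'E'
from h import *
go(.4752,-.1387,.0615,187)
E
```

```text
time: 12.3
ee_pos: [0.4766, -0.1394, 0.0608]
orientation: [-180.0, 0.1, -173.0]
contact_force: [0.7, -0.2, 1.1]
opening: 0.0447
grip_force: 0.0
shift/40mm [ 0.031  0.022 -0.017] turn [-0.0008  0.0011  0.    ] in target axes [ 0.031  0.022 -0.017]
```

```bash
python3 -m pendant '[[30,[0,0.02,0],[0,0,0]],[12,[0,0,0],[0,0,0]],[12,[0,0,0],[0,0,0]],[12,[0,0,0],[0,0,0]],[12,[0,0,0],[0,0,0]],[12,[0,0,0],[0,0,0]]]' 30
python3 - <<'E'
from h import *
d=np.array([.6141-.5941,-.2712+.1236,0])/.04
print(R.from_euler("xyz",[180,0,187],degrees=True).inv().apply(d), R.from_euler("xyz",[180,0,187],degrees=True).inv().apply([.0200,-.1448,0])/.04)
E
```

```text
time: 12.9
ee_pos: [0.4761, -0.1385, 0.0601]
orientation: [-180.0, 0.0, -173.0]
contact_force: [-0.7, -2.3, 4.7]
opening: 0.017
grip_force: 34.6
[-4.65751987e-02 -3.72342997e+00 -4.55988660e-16] [-5.51060527e-02 -3.65395174e+00 -4.47480030e-16]
```

```bash
python3 -m pendant '[[12,[0,0,-0.01],[0,0,0]],[12,[0,-0.1,0],[0,0,0]],[12,[0,-0.2,0],[0,0,0]],[12,[-0.01,-0.25,0],[0,0,0]],[12,[0,-0.25,0],[0,0,0]],[12,[-0.01,-0.25,0],[0,0,0]],[12,[0,-0.25,0],[0,0,0]],[12,[-0.01,-0.2,0],[0,0,0]],[12,[0,-0.1,0],[0,0,0]],[12,[0,0,0],[0,0,0]],[12,[0,0,0],[0,0,0]]]'
```

```text
time: 14.0
ee_pos: [0.485, -0.2016, 0.06]
orientation: [180.0, 0.0, -173.0]
contact_force: [0.2, 2.6, 3.2]
opening: 0.0174
grip_force: 34.4
```

```bash
python3 -m pendant '[[12,[0,-0.1,0],[0,0,0]],[12,[0,-0.15,0],[0,0,0]],[12,[-0.01,-0.2,0],[0,0,0]],[12,[0,-0.2,0],[0,0,0]],[12,[0,-0.2,0],[0,0,0]],[12,[-0.01,-0.2,0],[0,0,0]],[12,[0,-0.2,0],[0,0,0]],[12,[0,-0.2,0],[0,0,0]],[12,[0,-0.1,0],[0,0,0]],[12,[0,0,0],[0,0,0]],[12,[0,0,0],[0,0,0]]]'
```

```text
time: 15.1
ee_pos: [0.4933, -0.2632, 0.0602]
orientation: [-180.0, -0.0, -173.0]
contact_force: [-0.5, 2.5, 3.7]
opening: 0.0176
grip_force: 34.5
```

```bash
python3 -m pendant '[[12,[0,-0.1,0],[0,0,0]],[12,[0,-0.1,0],[0,0,0]],[12,[0,-0.1,0],[0,0,0]],[12,[0,-0.1,0],[0,0,0]],[12,[0,-0.05,0],[0,0,0]],[12,[0,0,0],[0,0,0]],[12,[0,0,0],[0,0,0]]]'
```

```text
time: 15.8
ee_pos: [0.4955, -0.2808, 0.0601]
orientation: [180.0, 0.0, -173.0]
contact_force: [0.1, 3.9, 3.1]
opening: 0.0177
grip_force: 34.6
```

```bash
python3 -m pendant '[[12,[0,-0.04,0],[0,0,0]],[12,[0,-0.04,0],[0,0,0]],[12,[0,0,0],[0,0,0]]]'
```

```text
time: 16.1
ee_pos: [0.4958, -0.284, 0.06]
orientation: [180.0, 0.0, -173.0]
contact_force: [-0.3, 4.5, 4.3]
opening: 0.0178
grip_force: 34.6
```

```bash
python3 -m pendant '[[12,[0,-0.04,0],[0,0,0]],[12,[0,-0.03,0],[0,0,0]],[12,[0,0,0],[0,0,0]]]'
```

```text
time: 16.4
ee_pos: [0.4962, -0.2868, 0.06]
orientation: [180.0, -0.0, -173.0]
contact_force: [-0.6, 4.9, 2.6]
opening: 0.0174
grip_force: 34.6
```

```bash
python3 -m pendant '[[12,[0,-0.04,0],[0,0,0]],[12,[0,0,0],[0,0,0]]]'
```

```text
time: 16.6
ee_pos: [0.4963, -0.2883, 0.06]
orientation: [180.0, -0.0, -173.0]
contact_force: [-0.7, 4.7, 3.1]
opening: 0.0175
grip_force: 34.8
```

```bash
python3 -m pendant '[[12,[0,-0.04,0],[0,0,0]],[12,[0,0,0],[0,0,0]]]'; python3 -c "
from rig import bot;print(bot.get_state()['wrist_torque'])"
```

```text
time: 16.8
ee_pos: [0.4963, -0.2895, 0.0598]
orientation: [179.9, -0.0, -173.0]
contact_force: [-1.9, 6.6, 3.8]
opening: 0.0172
grip_force: 36.2
[1.5358804  0.07176032 0.75633451]
```

```bash
python3 -m pendant '[[12,[0,-0.04,0],[0,0,0]],[12,[0,0,0],[0,0,0]]]'; python3 -c "
from rig import bot;print(bot.get_state()['wrist_torque'])"
```

```text
time: 17.0
ee_pos: [0.4961, -0.2909, 0.0597]
orientation: [179.9, -0.1, -173.0]
contact_force: [-4.3, 7.0, 4.9]
opening: 0.0176
grip_force: 39.2
[1.52386133 0.46879868 0.68739173]
```

```bash
python3 -m pendant '[[30,[0,0,0],[0,0,0]],[45,[0,0,0],[0,0,0]],[45,[0,0,0],[0,0,0]],[45,[0,0,-0.4],[0,0,0]],[60,[0,0,-0.8],[0,0,0]],[85,[0.2,0,-0.8],[0,0,0]],[85,[0.4,0,-0.8],[0,0,0]],[85,[0.4,0,-0.8],[0,0,0]],[85,[0.2,0,-0.8],[0,0,0]],[85,[0,0,0],[0,0,0]],[85,[0,0,0],[0,0,0]]]'
python3 - <<'E'
from h import *
KT=P("wrist");np.savez("v5.npz",K=KT[0],T=KT[1])
im=bot.camera("wrist");cv2.imwrite("pics/w5.png",im)
print(bot.spot_in("wrist","pot")[:1],bot.spot_in("wrist","pot_handle")[:1])
cv2.imwrite("pics/w5b.png",cv2.resize(im,(800,600),interpolation=2))
E
```

```text
time: 18.1
ee_pos: [0.4495, -0.2982, 0.2378]
orientation: [-179.9, 0.1, -173.0]
contact_force: [-0.3, 0.4, -0.4]
opening: 0.085
grip_force: 0.0
[{'box': [230.8, 188.4, 62.0, 157.0], 'conf': 0.94}] [{'box': [247.2, 188.9, 28.1, 113.6], 'conf': 0.57}]
```

View pics/w5b.png

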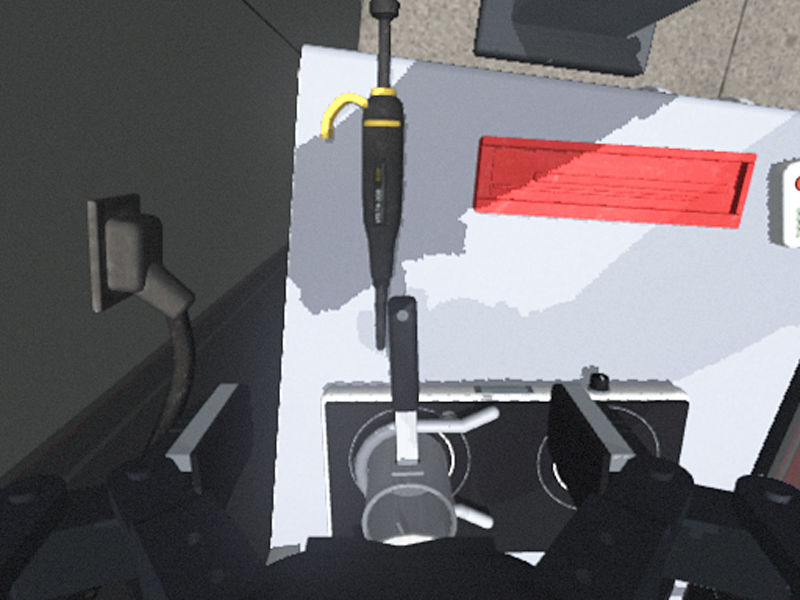

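The pot stands in the fork. Its rim spans columns 361–457 at row 508, the outer ring spans 349–470, and the handle runs (403,300)–(406,450), so it points nearly straight to the front. I compute how far home it is.

```bash
python3 - <<'E'
from h import *
d=np.load("v5.npz");KT=(d["K"],d["T"]);s=1.5625
a=np.radians(7);xh=np.array([np.cos(a),np.sin(a)]);yh=np.array([-xh[1],xh[0]])
A=lambda u,v,z:atz(KT,(u/s,v/s),z)[:2]
o=lambda p:np.round([p@xh,p@yh],4)
print("ring",o((A(349,455,.03)+A(470,455,.03))/2),"load left/right?",o(A(537,460,.03)),o(A(663,460,.03)),"inner r",o(A(455,455,.03)))
print("rim L/R",o(A(361,508,.1)),o(A(457,508,.1)))
e=A(403,300,.086);g=A(404.5,408,.0865);t=A(406,455,.0825)
print("handle",o(e),o(g),o(t),"yaw rel",np.degrees(np.arctan2((g-e)@yh,(g-e)@xh)),np.degrees(np.arctan2((t-e)@yh,(t-e)@xh)))
F=np.array([.6141,-.2712]);print("F v3",o(F),"handle now cmd", o(np.array([.4961,-.2909])))
im=cv2.imread("pics/w5.png");c=im[235:350,205:325];cv2.imwrite("pics/w5c.png",cv2.resize(c,(624,598),interpolation=2))
E
```

```text
ring [ 0.5721 -0.3436] load left/right? [ 0.5765 -0.2416] [ 0.5764 -0.141 ] inner r [ 0.572  -0.3073]
rim L/R [ 0.5656 -0.3768] [ 0.5655 -0.3134]
handle [ 0.4261 -0.3492] [ 0.4992 -0.3481] [ 0.537 -0.347] yaw rel 0.8527689522393863 1.1490602676548116
F v3 [ 0.5765 -0.344 ] handle now cmd [ 0.457  -0.3492]
```

View pics/w5c.png

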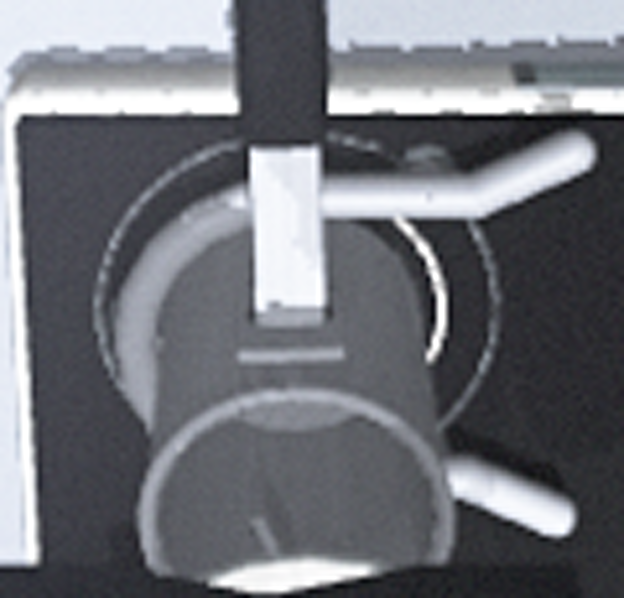

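The crop shows the pot seated against the closed end of the fork: the bar touches its left side in the view, with an even gap at the mouth side. Now to the knob.

```bash
python3 - <<'E'
from h import *
go(.614,-.2712,.31,187)
E
```

```text
shift/40mm [-4.173  0.144 -1.876] turn [ 0.0013 -0.0009  0.0002] in target axes [-4.175  0.142 -1.872]
```

```bash
python3 -m pendant '[[40,[0,0,-0.6],[0,0,0]],[0,[0,0,-0.7],[0,0,0]],[0,[0,0.14,-0.6],[0,0,0]],[0,[-0.3,0,0],[0,0,0]],[0,[-0.7,0,0],[0,0,0]],[0,[-0.7,0,0],[0,0,0]],[0,[-0.7,0,0],[0,0,0]],[0,[-0.7,0,0],[0,0,0]],[0,[-0.7,0,0],[0,0,0]],[0,[-0.37,0,0],[0,0,0]],[0,[0,0,0],[0,0,0]],[0,[0,0,0],[0,0,0]]]' 40
python3 - <<'E'
from h import *
im=bot.camera("wrist");KT=P("wrist");print(bot.spot_in("wrist","knob_top")[:2])
s=P("scene");bot.camera("scene");b=bot.spot_in("scene","knob_top")[:1];print(b)
cv2.imwrite("pics/w6.png",im)
go(.614,-.2712,.255,187)
print("knob expected px",proj(KT,(.614,-.2712,.247)))
E
```

```text
time: 19.45
ee_pos: [0.6138, -0.2713, 0.3105]
orientation: [179.9, -0.1, -173.0]
contact_force: [-0.0, 0.1, -0.8]
opening: 0.0001
grip_force: 0.0
[{'box': [217.2, 137.2, 78.0, 133.8], 'conf': 0.83}]
[{'box': [325.9, 177.5, 22.4, 43.2], 'conf': 0.59}]
shift/40mm [-0.016  0.016  1.433] turn [-0.0001  0.0001 -0.0005] in target axes [-0.016  0.016  1.433]
knob expected px [256.26561804 207.08977146]
```

View pics/w6.png

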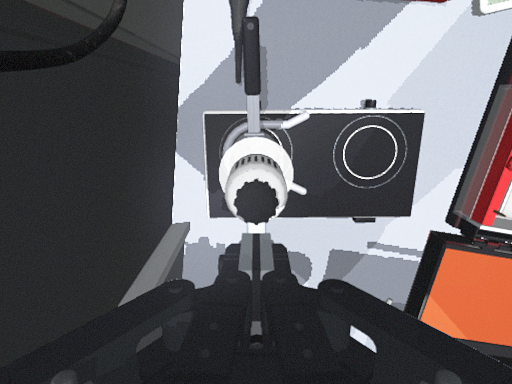

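The knob shows at about (257,204), 2 mm from where I expected it, under the closed fingers. Pressing down.

```bash
python3 -m pendant '[[0,[0.03,0.02,0.4],[0,0,0]],[0,[0,0,0.5],[0,0,0]],[0,[0,0,0.4],[0,0,0]],[0,[0,0,0.1],[0,0,0]],[0,[0,0,0.1],[0,0,0]],[0,[0,0,0.1],[0,0,0]],[0,[0,0,0.1],[0,0,0]],[0,[0,0,0],[0,0,0]]]'
```

```text
time: 20.45
ee_pos: [0.6127, -0.2711, 0.2439]
orientation: [180.0, -0.0, -173.0]
contact_force: [0.6, 0.1, -0.4]
opening: -0.0002
grip_force: 0.0
```

```bash
python3 -m pendant '[[0,[0,0,0.1],[0,0,0]],[0,[0,0,0.1],[0,0,0]],[0,[0,0,0.1],[0,0,0]],[0,[0,0,0.1],[0,0,0]],[0,[0,0,0.1],[0,0,0]],[0,[0,0,0],[0,0,0]]]'
```

```text
time: 21.05
ee_pos: [0.6127, -0.271, 0.2232]
orientation: [180.0, -0.0, -173.0]
contact_force: [0.2, -0.5, -0.6]
opening: 0.0004
grip_force: 0.0
```

```bash
python3 -m pendant '[[0,[0,0,0.1],[0,0,0]],[0,[0,0,0.1],[0,0,0]]]'; python3 - <<'E'
from h import *
bot.camera("wrist");KT=P("wrist");print(bot.spot_in("wrist","knob_top")[:2],bot.spot_in("wrist","stirrer_head")[:2])
bot.camera("scene");print(bot.spot_in("scene","knob_top")[:1])
print("tcp px",proj(KT,bot.get_state()["ee_pos"]),bot.get_state()["joint_efforts"])
E
```

```text
time: 21.25
ee_pos: [0.6127, -0.271, 0.216]
orientation: [180.0, 0.0, -173.0]
contact_force: [-1.8, 1.0, 3.0]
opening: 0.0001
grip_force: 2.0
[{'box': [205.6, 152.1, 98.9, 179.8], 'conf': 0.95}, {'box': [186.5, 100.4, 284.9, 247.7], 'conf': 0.15}] [{'box': [208.9, 148.4, 98.2, 183.9], 'conf': 0.83}]
[{'box': [323.5, 192.5, 23.1, 30.9], 'conf': 0.88}]
tcp px [256.18018275 249.76676159] [-4.87989077e-03 -6.64934993e+01  5.03040040e+01 -1.66522781e-02
 -5.96318114e-05  1.87298855e-05]
```

```bash
python3 -m pendant '[[0,[0,0,0.1],[0,0,0]],[0,[0,0,0.1],[0,0,0]],[0,[0,0,0.1],[0,0,0]],[0,[0,0,0.1],[0,0,0]]]';  python3 -m pendant '[[0,[0,0,0.05],[0,0,0]],[0,[0,0,0.05],[0,0,0]]]'
```

```text
time: 21.9
ee_pos: [0.6128, -0.2711, 0.1999]
orientation: [-180.0, 0.0, -173.0]
contact_force: [-0.4, 1.3, 4.7]
opening: -0.0
grip_force: 2.0
time: 22.1
ee_pos: [0.6128, -0.2711, 0.196]
orientation: [-180.0, 0.0, -173.0]
contact_force: [-0.9, 1.0, 21.9]
opening: 0.0002
grip_force: 12.4
```

```bash
python3 -m pendant '[[0,[0,0,0.01],[0,0,0]],[0,[0,0,0],[0,0,0]],[0,[0,0,0],[0,0,0]]]'; python3 -m pendant '[[0,[0,0,-0.2],[0,0,0]],[0,[0,0,-0.6],[0,0,0]],[0,[0,0,-0.8],[0,0,0]],[0,[0,0,-0.8],[0,0,0]],[0,[0,0,-0.6],[0,0,0]],[0,[0.6,0,0],[0,0,0]],[0,[0.8,0,0],[0,0,0]],[0,[0.8,0,0],[0,0,0]],[0,[0.8,0,0],[0,0,0]],[0,[0.8,0,0],[0,0,0]],[0,[0.4,0,-0.5],[0,0,0]],[0,[0,0,0],[0,0,0]],[0,[0,0,0],[0,0,0]]]'
python3 - <<'E'
from h import *
KT=P("wrist");im=bot.camera("wrist");cv2.imwrite("pics/w7.png",im);print([bot.spot_in("wrist",t)[:1] for t in("pot","pot_handle","stirrer_head")])
bot.camera("scene");print(bot.spot_in("scene","knob_top")[:1],bot.spot_in("scene","pot_handle")[:1])
a=np.radians(7);xh=np.array([np.cos(a),np.sin(a)]);F=np.array([.614,-.2712])-.002*np.array([-xh[1],xh[0]])
for l in(.152,.075): print("handle px expected",proj(KT,[*(F-l*xh),.0865]))
s=P("scene");print("knob top px down/up",proj(s,[.613,-.271,.196]),proj(s,[.613,-.271,.251]))
g=cv2.cvtColor(im,6).astype(int);u,v=proj(KT,[*(F-.12*xh),.0865]);r=int(v);print(r,[(c,g[r,c]) for c in range(int(u)-16,int(u)+17)])
u,v=proj(KT,[*(F-.145*xh),.0865]);r=int(v);print(r,[(c,g[r,c]) for c in range(int(u)-16,int(u)+17)])
E
```

```text
time: 22.4
ee_pos: [0.6128, -0.2711, 0.1961]
orientation: [-180.0, 0.0, -173.0]
contact_force: [-1.1, 1.0, 6.2]
opening: 0.0001
grip_force: 2.9
time: 23.7
ee_pos: [0.4464, -0.2919, 0.336]
orientation: [-179.9, 0.1, -173.0]
contact_force: [0.2, -1.5, -0.4]
opening: 0.0001
grip_force: 0.0
[[{'box': [244.7, 171.3, 15.4, 64.5], 'conf': 0.95}], [{'box': [242.1, 172.4, 17.9, 59.7], 'conf': 0.94}], [{'box': [248.9, 324.4, 17.5, 24.8], 'conf': 0.85}]]
[{'box': [322.6, 206.4, 19.1, 19.6], 'conf': 0.64}] [{'box': [322.8, 227.2, 12.4, 32.8], 'conf': 0.46}]
handle px expected [254.57303495 169.87063242]
handle px expected [254.66071146 227.32912396]
knob top px down/up [336.97824047 201.75086708] [339.62972541 190.4971179 ]
194 [(238, np.int64(218)), (239, np.int64(120)), (240, np.int64(77)), (241, np.int64(81)), (242, np.int64(78)), (243, np.int64(68)), (244, np.int64(119)), (245, np.int64(100)), (246, np.int64(71)), (247, np.int64(68)), (248, np.int64(78)), (249, np.int64(81)), (250, np.int64(80)), (251, np.int64(79)), (252, np.int64(79)), (253, np.int64(77)), (254, np.int64(79)), (255, np.int
[... 346 characters left out ...]
 np.int64(162)), (239, np.int64(69)), (240, np.int64(81)), (241, np.int64(83)), (242, np.int64(77)), (243, np.int64(67)), (244, np.int64(58)), (245, np.int64(60)), (246, np.int64(65)), (247, np.int64(77)), (248, np.int64(81)), (249, np.int64(81)), (250, np.int64(84)), (251, np.int64(82)), (252, np.int64(88)), (253, np.int64(83)), (254, np.int64(86)), (255, np.int64(88)), (256, np.int64(81)), (257, np.int64(66)), (258, np.int64(68)), (259, np.int64(202)), (260, np.int64(223)), (261, np.int64(216)), (262, np.int64(217)), (263, np.int64(215)), (264, np.int64(215)), (265, np.int64(233)), (266, np.int64(238)), (267, np.int64(240)), (268, np.int64(240)), (269, np.int64(239)), (270, np.int64(238))]
```

```bash
python3 -c "
from rig import bot;print(bot.job_done())"
```

```text
the job is handed in; nothing more can be done
None
```

I handed the job in at about 24 s. The pot went to the open ring and was then slid into the fork, where it looks seated, with its handle within about 1° of straight to the front. The stirrer head was pressed down to its stop, and nothing I saw suggests another object moved.

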